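Stow the tape dispenser in the hall locker

ROBOT

A 6-joint arm with a two-finger parallel gripper is mounted at the origin on the work surface. World frame = base frame: x ahead of the robot, y to its left, z up, the work surface at z = 0. Lengths are in m, angles in rad, forces in N, time in s.
With the tool pointing down it reaches from about 0.35 to 0.775 m from the base axis. Payload 7.3 kg.
Tool frame: the origin (TCP) lies on the front face of the gripper's body, between the roots of the fingers; the fingertips stand 66 mm ahead of it and the grasp point (between the pads) lies 47 mm ahead of it; z points along the fingers, y is the line along which they close (so a half turn about z gives the same grasp; the last joint's range is limited). The gripper opens to 92 mm and grips with 3 to 60 N. Pads are 19 mm wide; open, the fingers measure 130 mm over their backs; the gripper's body (75 mm by 190 mm) begins 47 mm behind the grasp point.
Start: joints at [-1.417, 0.342, 1.524, -0, 1.275, -0.146], TCP at [0.155, -0.502, 0.292] pointing down, gripper open.
Joint ranges: [-2.53, 2.53], [-0.77, 2.02], [0.04, 2.7], [-1, 4.14], [0.28, 2.66], [-3.11, 3.11]. Speed limits (rad/s): [2.57, 2.57, 3.14, 3.14, 3.14, 3.14].

INTERFACE

Orientations are given as a rotation vector (axis times angle).
In Python, from rig import read_state, get_image, hand_in gives the robot as it stands. The module is installed in compiled form; this text tells all that it offers.
- The arm moves only by the tool servo_tool, never from a script. Its argument "plan" is a list of rows, each an object with "turn": the turn, a rotation vector about the world's x, y, z normalised to -1 to 1, where 1 is 4 degrees, a list of three; "translation": the shift along the world's x, y, z normalised to -1 to 1, where 1 is 60 mm, a list of three; "gripper": the opening, from 0 (shut) to 1 (fully open). In form: [{"turn": [wx, wy, wz], "translation": [x, y, z], "gripper": gripper}, ...]. A call has 1 to 5 rows; each row shifts and turns the commanded pose from where the row before left it; what a row does not reach is not made up. A row lasts 1/8 s, in which the tool goes at most 62.5 mm and 10.7 degrees, less where a joint would pass 70% of its speed; a pose out of reach is approached as far as the arm can. A call with a number of a shift or a turn outside -1 to 1 is refused whole. A call with a gripper value outside its range is refused whole. The fingers move at their own pace and stop on an object; the grip force is fixed at half the most. Time passes only in rows, so rows that do not move let the fingers close. It gives the time, the measured TCP pose, the force, the opening and the grip force at its end, in the units of the state.
- read_state(): the state, without advancing time (a new reading comes with each control period).
- get_image(name): name is "scene" or "top" or "wrist"; returns a dict with "pixels" (384x512x3 uint8, blue, green, red), "z_map" (384x512 float32, m along the optical axis (not along the pixel's ray), 0 where there is no reading), "fx", "fy", "cx", "cy" (pixels), "rvec" (rotation vector, rad) and "tvec" (3), from world to camera coordinates, as OpenCV has them. Camera axes: x right, y down, z forward; pixel columns grow to the right and rows downward; lengths in m; the calibration is good to about 2 mm. The wrist camera is an equidistant fisheye: a pixel r from the principal point sees the ray r / f radians off the axis. A picture is of the moment at which its call begins.
- hand_in(): hands the job in; it is judged then, once.
The state is a dict: "time": time; "joint_pos": joint angles; "qvel": joint speeds; "effort": joint torques, N m; "eef_pos": TCP position; "eef_rot": TCP orientation; "wrist_force": force on the tool from outside, world axes, zero at the start; "ft_torque": the same for the moment, N m; "grip_width": finger opening in m; "gripper_force": force on a finger pad.
Only numpy, scipy, OpenCV 4.12 (cv2) and the standard library are available. Lean on these libraries where they do the work, as an engineer would, in place of code of your own. Each camera call takes 0.05 s, during which the arm holds its last target. There are 200 camera calls.

TASK

Pull the low locker's door open by its handle until it stands about square to the front, then put the blue tape dispenser away nose first: set it down with its nose just inside the doorway, let go, take it again at its tail end and slide it fully home, so that its tail no longer sticks out past the front edge. It must stay upright, the door is to be left standing open for the keys, and the other things on the bench are to be left where they are.

Things in the scene. Friction and masses are not known exactly. Their poses are not given: they have to be found in the camera images.
- locker: Low locker fixed to the bench, green sides, clear roof and back, 158 deep (x) x 230 wide (y) x 85 mm high, open at the front (its -x side, towards the robot), no floor. Inside 153 deep x 206 wide x 72 mm high. The roof's front edge has a hand notch in the middle, 136 wide (y) x 32 mm deep (x). Origin: centre of its footprint at bench height; x points from mouth to back wall, z up.
- locker_mouth (a point): Centre of the locker's front opening at bench height, in the plane of the front edges (locker origin shifted 79 mm to its -x); axes as the locker's: x goes inwards. Back wall's inner face at x = 153 mm, side walls' inner faces at y = +-103 mm (walls 12 mm), roof z = 72 to 85 mm, from x = 32 mm on within the notch (y +-68 mm), from x = 0 beside it.
- locker_door (a joint): Hinge angle of the locker's white door, rad: 0 shut, grows as it swings out towards the robot, stop at 1.9. The door is 228 wide, 79 high (z 4 to 83 mm), 12 mm thick; its vertical hinge is at the left (locker's +y) edge of the front. Some friction: it stays where it is left.
- door_hinge (a point): Point on the door's vertical hinge axis at bench height; turns with the door: at every angle the door panel runs along this frame's -y from the hinge and its outer face looks to this frame's -x.
- handle_bar (a point): Grip point of the door's handle: a vertical round steel bar of 12 mm diameter that spans z = 26 to 76 mm (this point is at z = 60 mm), standing 45 mm off the door's outer face, near the free edge; in the hinge frame it is at x = -57, y = -195 mm. Turns with the door; axes as the hinge frame's. Both ends of the bar go straight back to the door.
- dispenser: Blue plastic desk tape dispenser, loose, 150 long (x) x 50 wide (y) x 62 mm high, about 0.45 kg. Origin: centre of its underside; x points to its low nose with the cutter, -x to its tail. Sides flat and parallel, 50 mm apart; tail block (x -75 to +23 mm) 51 mm high with a flat upright end, roll around x = -5 mm 62 mm high, nose base 24 mm, cutter block on it 46 mm high.
- dispenser_tail (a point): Middle of the tail end of the dispenser at its underside, 75 mm from its origin; axes as the dispenser's.
- dispenser_nose (a point): Middle of the nose end of the dispenser at its underside, 75 mm from its origin; axes as the dispenser's.
- tray: Black ceramic tray, 120 (x) x 220 (y) x 18 mm high, heavy, loose; origin: centre of underside. Leave alone.
- key_a: Silver key, 60 mm long, lying in the tray; origin at its middle, underside. Leave alone.
- key_b: Second silver key, 60 mm long, lying in the tray; origin at its middle, underside. Leave alone.
- fob: Chrome alarm fob with one red button, 70 x 36 x 17 mm, lying in the tray; origin: centre of underside. Leave alone.
- padlock: Brushed steel padlock lying flat with open shackle, about 126 (x) x 62 (y) x 26 mm; origin under its body, the shackle extends to 98 mm in +x. Leave alone.
- glasses_case: Brown glasses case, 65 (x) x 160 (y) x 42 mm; origin: centre of underside. Leave alone.
- steel_flask: Steel drinking flask standing upright, 68 mm diameter, 200 mm high; origin: centre of underside. Leave alone.
Not all that is in view belongs to the job. What is meant by the dispenser is not yellow, and is the larger of those in its own colour.

How it is judged:
By the outcome, as a careful person would: the job done as asked, in the order asked, and still so for the second after the job is handed in, with the robot touching nothing.
It also fails if it takes over 64 s, if anything falls off the work surface, if the arm or the gripper's body presses on something with over 40 N, if the wrist force passes 120 N, or if a joint passes its speed limit or range.

## Working session

There is one attempt and no reset: what is moved stays moved. The work goes in short steps, Python scripts to look and compute and a tool call to move; the robot and the scene stay as the last step left them, time stands still between calls to the robot, and variables do not carry over. Pictures are saved under pics/ and viewed, at most 10 in all, crops included, and the job is handed in when it is done.

Besides the shell and the picture viewer there is one more tool, called after "Call:" by a JSON object that holds its "name" and its "arguments", one argument or row to a line. servo_tool: Moves the arm, as the interface text tells. Scaled input: -1 to 1 covers 60 mm each way for a shift and 4 degrees each way for a turn. Its arguments: {"type":"object","properties":{"plan":{"type":"array"}},"required":["plan"]}

```bash
mkdir -p pics
cat > h.py <<'E'
import numpy as np, cv2
from rig import read_state, get_image, hand_in
def pts(im):
    """world xyz per pixel from depth (pinhole cams)"""
    z=im["z_map"]; v,u=np.mgrid[:z.shape[0],:z.shape[1]]
    c=np.stack([(u-im["cx"])/im["fx"]*z,(v-im["cy"])/im["fy"]*z,z],-1)
    R=cv2.Rodrigues(np.array(im["rvec"],float))[0]
    return (c-np.array(im["tvec"]).ravel())@R
E
python3 - <<'E'
from h import *
a=get_image("scene");b=get_image("top")
np.savez("t.npz",s=a["pixels"],t=b["pixels"],sp=pts(a),tp=pts(b))
cv2.imwrite("pics/a.png",a["pixels"]);cv2.imwrite("pics/b.png",b["pixels"])
print(read_state())
E
```

```text
{'time': 0.1, 'joint_pos': array([-1.41702832e+00,  3.42649111e-01,  1.52493071e+00,  1.32273811e-05,
        1.27539330e+00, -1.45998950e-01]), 'qvel': array([-0.00080782, -0.00049098, -0.00357948,  0.00022288,  0.00159755,
       -0.00014931]), 'effort': array([ 1.77400590e-03, -4.32004058e+01, -2.44695050e+01,  7.19782873e-02,
        5.26703009e-02, -5.42052862e-05]), 'eef_pos': array([ 0.15501341, -0.50130468,  0.29161322]), 'eef_rot': array([-3.10500651e+00, -4.68899651e-01, -1.14448544e-05]), 'wrist_force': array([-0.28117004, -0.3928316 ,  0.19547015]), 'ft_torque': array([ 0.03129916, -0.010042  ,  0.06697452]), 'gripper_force': 0.0, 'grip_width': 0.09194398154773666}
```

View pics/a.png

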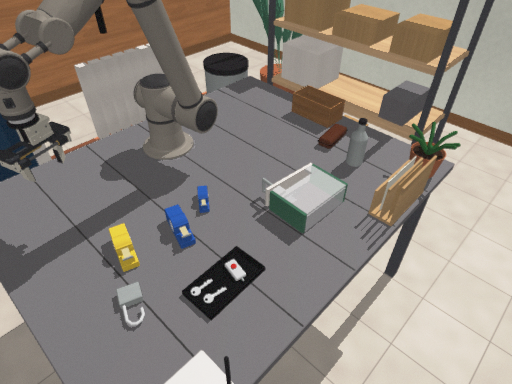

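View pics/b.png

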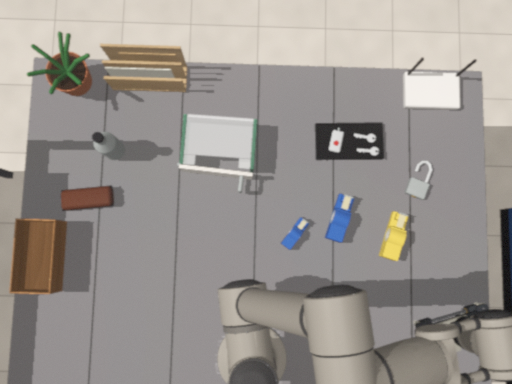

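Scene/top views: three dispensers, top pixels are yellow (395,236), small blue (295,232) and large blue (341,218). The large blue one fits (not yellow, larger of the blues), with its nose and white cutter at about (347,202). The locker is at (220,140) with the door at its lower edge and the handle at (242,183). Next I measure and confirm with a crop.

Run:
```python
from h import *
d=np.load("t.npz");t=d["t"];P=d["tp"];hsv=cv2.cvtColor(t,cv2.COLOR_BGR2HSV)
def comp(m,n,mn=60):
    k,l,s,c=cv2.connectedComponentsWithStats(m.astype(np.uint8))
    for i in range(1,k):
        if s[i,4]<mn: continue
        q=P[l==i]; r=cv2.minAreaRect(q[:,:2].astype(np.float32)*1000)
        print(n,s[i].tolist(),"rect",np.round(r[0]),np.round(r[1]),round(r[2],1),"z",np.percentile(q[:,2],[2,50,98]).round(3),"xy",q.mean(0).round(3))
        if n in("blue","green"): print(np.round(cv2.boxPoints(r)).tolist())
comp(cv2.inRange(hsv,(105,120,60),(130,255,255))>0,"blue")
comp(cv2.inRange(hsv,(60,60,40),(90,255,255))>0,"green",30)
X,Y,Z=P[...,0],P[...,1],P[...,2]
roi=np.zeros(Z.shape,bool);roi[100:200,165:275]=1
m=roi&(Z>.03)&(t.min(-1)>170)
# rows
for c in range(178,256,8):
    cc=[(r,P[r,c].round(3).tolist(),t[r,c].tolist()) for r in range(164,182,2)]
    print(c,[(r,p) for r,p,k in cc if p[2]>.02][:6])
m=np.zeros(Z.shape,bool);m[178:195,232:252]=1;m&=(Z>.03)
print("handle",[(u,v,P[v,u].round(3).tolist()) for v,u in zip(*np.where(m))][::3])
# dispenser all by height
m=np.zeros(Z.shape,bool);m[190:245,322:362]=1;m&=(Z>.01);comp(m,"disp")
cr=[cv2.resize(t[90:260,165:420],None,fx=3,fy=3,interpolation=cv2.INTER_CUBIC)]
cv2.imwrite("pics/c.png",cr[0])
```

```text
blue [326, 194, 27, 48, 600] rect [ 379. -162.] [129. 365.] 30.1 z [0.02  0.052 0.065] xy [ 0.425 -0.258  0.054]
[[232.0, -36.0], [415.0, -352.0], [527.0, -288.0], [344.0, 28.0]]
blue [509, 209, 3, 70, 146] rect [ 291. -599.] [ 306. 1220.] 9.3 z [-0.676 -0.659 -0.635] xy [ 0.416 -1.163 -0.644]
[[41.0, -21.0], [239.0, -1225.0], [541.0, -1176.0], [344.0, 28.0]]
blue [282, 218, 26, 31, 264] rect [ 387. -125.] [ 34. 102.] 53.3 z [0.014 0.036 0.047] xy [ 0.378 -0.117  0.035]
[[336.0, -108.0], [418.0, -169.0], [438.0, -142.0], [356.0, -81.0]]
green [64, 65, 16, 19, 63] rect [843. 570.] [103.  17.] 41.4 z [0.104 0.158 0.179] xy [0.841 0.565 0.147]
[[799.0, 542.0], [810.0, 529.0], [887.0, 597.0], [876.0, 610.0]]
green [180, 115, 6, 48, 106] rect [669. 233.] [  8. 150.] 87.4 z [0.079 0.085 0.092] xy [0.67  0.233 0.085]
[[594.0, 233.0], [744.0, 226.0], [744.0, 234.0], [595.0, 241.0]]
green [251, 120, 6, 50, 107] rect [538.  19.] [  7. 390.] 87.2 z [0.078 0.085 0.092] xy [0.655 0.013 0.099]
[[343.0, 25.0], [733.0, 6.0], [733.0, 13.0], [344.0, 32.0]]
178 [(164, [0.59, 0.245, 0.076]), (166, [0.58
[... 1699 characters left out ...]
9), np.int64(185), [0.528, 0.054, 0.083]), (np.int64(244), np.int64(185), [0.344, 0.028, 1.607]), (np.int64(240), np.int64(186), [0.525, 0.051, 0.083]), (np.int64(239), np.int64(187), [0.522, 0.054, 0.083]), (np.int64(238), np.int64(188), [0.52, 0.057, 0.076]), (np.int64(241), np.int64(188), [0.52, 0.048, 0.078]), (np.int64(240), np.int64(189), [0.516, 0.051, 0.08]), (np.int64(239), np.int64(190), [0.514, 0.054, 0.075]), (np.int64(238), np.int64(191), [0.511, 0.057, 0.073]), (np.int64(241), np.int64(191), [0.512, 0.048, 0.06]), (np.int64(240), np.int64(192), [0.51, 0.051, 0.053])]
disp [325, 194, 29, 49, 825] rect [ 381. -166.] [134. 373.] 30.6 z [0.016 0.05  0.065] xy [ 0.436 -0.26   0.056]
```

View pics/c.png

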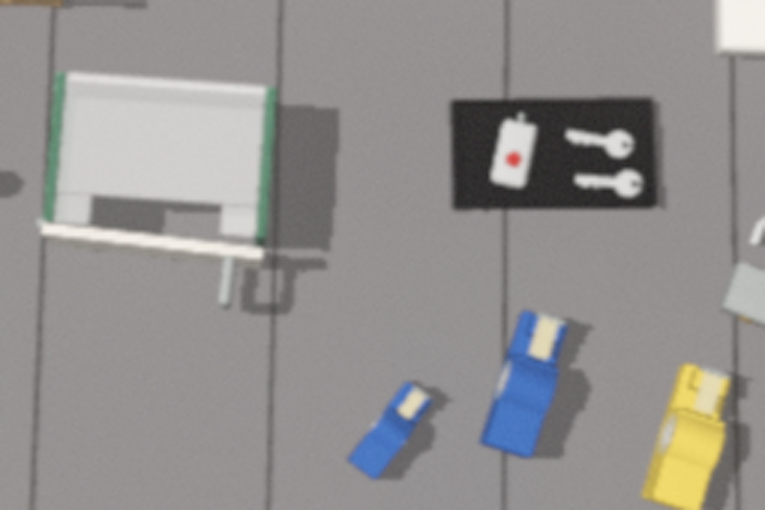

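The crop confirms the target: the large blue dispenser at crop (520,385), cutter at (545,335), next to the visibly smaller blue one at (390,430). The door is slightly ajar. Now I fit the poses more precisely.

Run:
```python
from h import *
d=np.load("t.npz");t=d["t"];P=d["tp"];hsv=cv2.cvtColor(t,cv2.COLOR_BGR2HSV)
X,Y,Z=P[...,0],P[...,1],P[...,2]
# ray-plane: pixel->plane z=h using camera centre from depth points
im=get_image("top");R=cv2.Rodrigues(np.array(im["rvec"],float))[0];C=-R.T@np.array(im["tvec"]).ravel()
def ray(uv,h):
    uv=np.atleast_2d(uv).astype(float)
    r=np.c_[(uv[:,0]-im["cx"])/im["fx"],(uv[:,1]-im["cy"])/im["fy"],np.ones(len(uv))]@R
    return (C+r*((h-C[2])/r[:,2])[:,None])[:,:2]
print("cam",C.round(3))
g=cv2.inRange(hsv,(60,60,40),(90,255,255))>0
for lo,hi in((178,190),(248,260)):
    v,u=np.where(g[110:180,lo:hi]);q=ray(np.c_[u+lo,v+110],.085)
    l=cv2.fitLine(q.astype(np.float32),cv2.DIST_HUBER,0,.001,.001).ravel()
    print("side",l.round(4),np.degrees(np.arctan(l[1]/l[0])).round(2),"x range",q[:,0].min().round(3),q[:,0].max().round(3))
# door top: bright white
gray=t.min(-1)
dm=np.zeros(gray.shape,bool)
q=[]
for c in range(184,250):
    col=gray[160:180,c].astype(int);r=np.arange(160,180);w=np.clip(col-190,0,None)
    if w.sum()>20:q.append((c,(w*r).sum()/w.sum()))
q=ray(np.array(q),.083);l=cv2.fitLine(q.astype(np.float32),cv2.DIST_HUBER,0,.001,.001).ravel()
print("door",l.round(4),np.degrees(np.arctan2(-l[0]*np.sign(l[1]),abs(l[1]))).round(2), "n",len(q))
# dispenser
roi=np.zeros(Z.shape,bool);roi[188:248,318:366]=1
b=(cv2.inRange(hsv,(105,110,40),(130,255,255))>0)&roi
q=P[b&(abs(Z-.051)<.004)];r=cv2.minAreaRect((q[:,:2]*1000).astype(np.float32));print("tailtop",r,cv2.boxPoints(r).round().tolist())
q=P[roi&(Z>.012)&(X>.3)&(X<.6)&(Y<-.2)&(Z<.07)];r=cv2.minAreaRect((q[:,:2]*1000).astype(np.float32));print("all",r,cv2.boxPoints(r).round().tolist())
for k in range(190,246,3):
    m=roi[k]&(Z[k]>.012)&(Z[k]<.07); 
    if m.any(): print(k,X[k][m].mean().round(3),Y[k][m].min().round(3),Y[k][m].max().round(3),np.median(Z[k][m]).round(3))
```

```text
cam [0.344 0.028 1.607]
side [ 0.9991 -0.0436  0.6698  0.2329] -2.5 x range 0.595 0.743
side [ 0.999  -0.0442  0.6578  0.0132] -2.53 x range 0.579 0.733
door [0.1003 0.995  0.5746 0.1398] -5.76 n 66
tailtop ((433.4043884277344, -263.80712890625), (49.66095733642578, 135.04598999023438), 71.53585815429688) [[361.0, -266.0], [490.0, -309.0], [505.0, -262.0], [377.0, -219.0]]
all ((442.7391052246094, -256.82672119140625), (69.7398681640625, 149.88795471191406), 73.2024154663086) [[361.0, -269.0], [504.0, -312.0], [525.0, -245.0], [381.0, -202.0]]
196 0.507 -0.294 -0.261 0.041
199 0.498 -0.308 -0.258 0.043
202 0.489 -0.306 -0.255 0.042
205 0.479 -0.303 -0.251 0.027
208 0.469 -0.299 -0.249 0.035
211 0.459 -0.296 -0.246 0.051
214 0.449 -0.292 -0.242 0.059
217 0.44 -0.289 -0.238 0.06
220 0.43 -0.289 -0.237 0.059
223 0.421 -0.285 -0.233 0.057
226 0.412 -0.282 -0.231 0.051
229 0.402 -0.278 -0.229 0.051
232 0.393 -0.277 -0.225 0.048
235 0.384 -0.274 -0.222 0.051
238 0.374 -0.269 -0.225 0.05
241 0.365 -0.266 -0.254 0.044
```

Call:
{"name": "servo_tool", "arguments": {
  "plan": [
    {"turn":[0,0,1],"translation":[0.17,0.264,0],"gripper":1},
    {"turn":[0,0,1],"translation":[0.17,0.264,0],"gripper":1},
    {"turn":[0,0,1],"translation":[0.17,0.264,0],"gripper":1},
    {"turn":[0,0,1],"translation":[0.17,0.264,0],"gripper":1},
    {"turn":[0,0,1],"translation":[0.17,0.264,0],"gripper":1}
  ]
}}

```text
time: 0.78
eef_pos: [0.2063, -0.4217, 0.292]
eef_rot: [-2.976, -1.005, -0.0]
wrist_force: [-0.3, -0.6, 0.4]
grip_width: 0.0917
gripper_force: 0.0
```

Call:
{"name": "servo_tool", "arguments": {
  "plan": [
    {"turn":[0,0,1],"translation":[0.17,0.264,0],"gripper":1},
    {"turn":[0,0,1],"translation":[0.17,0.264,0],"gripper":1},
    {"turn":[0,0,1],"translation":[0.17,0.264,0],"gripper":1},
    {"turn":[0,0,1],"translation":[0.17,0.264,0],"gripper":1},
    {"turn":[0,0,1],"translation":[0.17,0.264,0],"gripper":1}
  ]
}}

```text
time: 1.4
eef_pos: [0.2577, -0.3422, 0.2922]
eef_rot: [2.755, 1.509, 0.0]
wrist_force: [0.6, 0.2, 0.3]
grip_width: 0.0917
gripper_force: 0.0
```

Call:
{"name": "servo_tool", "arguments": {
  "plan": [
    {"turn":[0,0,1],"translation":[0.17,0.264,0],"gripper":1},
    {"turn":[0,0,1],"translation":[0.17,0.264,0],"gripper":1},
    {"turn":[0,0,1],"translation":[0.17,0.264,0],"gripper":1},
    {"turn":[0,0,1],"translation":[0.17,0.264,0],"gripper":1},
    {"turn":[0,0,1],"translation":[0.17,0.264,0],"gripper":1}
  ]
}}

```text
time: 2.02
eef_pos: [0.3086, -0.2629, 0.2923]
eef_rot: [2.451, 1.965, 0.0]
wrist_force: [0.5, 0.8, 0.4]
grip_width: 0.0917
gripper_force: 0.0
```

Call:
{"name": "servo_tool", "arguments": {
  "plan": [
    {"turn":[0,0,1],"translation":[0.17,0.264,0],"gripper":1},
    {"turn":[0,0,1],"translation":[0.17,0.264,0],"gripper":1},
    {"turn":[0,0,1],"translation":[0.17,0.264,0],"gripper":1},
    {"turn":[0,0,1],"translation":[0.17,0.264,0],"gripper":1},
    {"turn":[0,0,1],"translation":[0.17,0.264,0],"gripper":1}
  ]
}}

```text
time: 2.65
eef_pos: [0.3594, -0.1837, 0.2923]
eef_rot: [2.073, 2.361, 0.0]
wrist_force: [0.2, -0.3, -0.4]
grip_width: 0.0919
gripper_force: 0.0
```

Call:
{"name": "servo_tool", "arguments": {
  "plan": [
    {"turn":[0,0,1],"translation":[0.17,0.264,0],"gripper":1},
    {"turn":[0,0,1],"translation":[0.17,0.264,0],"gripper":1},
    {"turn":[0,0,1],"translation":[0.17,0.264,0],"gripper":1},
    {"turn":[0,0,1],"translation":[0.17,0.264,0],"gripper":1},
    {"turn":[0,0,1],"translation":[0.17,0.264,0],"gripper":1}
  ]
}}

```text
time: 3.28
eef_pos: [0.4103, -0.1044, 0.2923]
eef_rot: [1.631, 2.685, 0.0]
wrist_force: [-0.1, -0.6, -0.4]
grip_width: 0.0917
gripper_force: 0.0
```

Call:
{"name": "servo_tool", "arguments": {
  "plan": [
    {"turn":[0,0,1],"translation":[0.17,0.264,0],"gripper":1},
    {"turn":[0,0,1],"translation":[0.17,0.264,0],"gripper":1},
    {"turn":[0,0,1],"translation":[0.17,0.264,0],"gripper":1},
    {"turn":[0,0,1],"translation":[0.17,0.264,0],"gripper":1},
    {"turn":[0,0,1],"translation":[0.17,0.264,0],"gripper":1}
  ]
}}

```text
time: 3.9
eef_pos: [0.4612, -0.0252, 0.2923]
eef_rot: [1.14, 2.927, 0.0]
wrist_force: [0.4, -0.5, 1.3]
grip_width: 0.0917
gripper_force: 0.0
```

Call:
{"name": "servo_tool", "arguments": {
  "plan": [
    {"turn":[0,0,1],"translation":[0.17,0.264,0],"gripper":1},
    {"turn":[0,0,1],"translation":[0.17,0.264,0],"gripper":0.7},
    {"turn":[0,0,1],"translation":[0.17,0.264,0],"gripper":0.7},
    {"turn":[0,0,1],"translation":[0.17,0.264,0],"gripper":0.7},
    {"turn":[0,0,1],"translation":[0.17,0.264,0],"gripper":0.7}
  ]
}}

```text
time: 4.53
eef_pos: [0.5127, 0.0539, 0.2922]
eef_rot: [-0.614, -3.081, -0.0]
wrist_force: [-0.3, -0.7, 0.1]
grip_width: 0.0644
gripper_force: 0.0
```

Call:
{"name": "servo_tool", "arguments": {
  "plan": [
    {"turn":[0,0,1],"translation":[0,0,-0.3],"gripper":0.6},
    {"turn":[0,0,1],"translation":[0,0,-0.3],"gripper":0.6},
    {"turn":[0,0,1],"translation":[0,0,-0.3],"gripper":0.6},
    {"turn":[0,0,1],"translation":[0,0,-0.3],"gripper":0.6},
    {"turn":[0,0,0.25],"translation":[0,0,0],"gripper":0.6}
  ]
}}

```text
time: 5.15
eef_pos: [0.5117, 0.0532, 0.2191]
eef_rot: [-0.156, -3.135, -0.0]
wrist_force: [0.0, -0.0, 0.2]
grip_width: 0.0549
gripper_force: 0.0
```

Run:
```python
from h import *
from scipy.spatial.transform import Rotation as Ro
s=read_state();print(s["eef_pos"].round(4),Ro.from_rotvec(s["eef_rot"]).as_matrix().round(3),s["joint_pos"].round(2))
a=get_image("wrist");cv2.imwrite("pics/d.png",a["pixels"])
```

```text
[0.5117 0.0532 0.2191] [[-0.995  0.1   -0.003]
 [ 0.1    0.995  0.   ]
 [ 0.003 -0.    -1.   ]] [-0.05  0.4   1.66  0.    1.09 -1.52]
```

View pics/d.png

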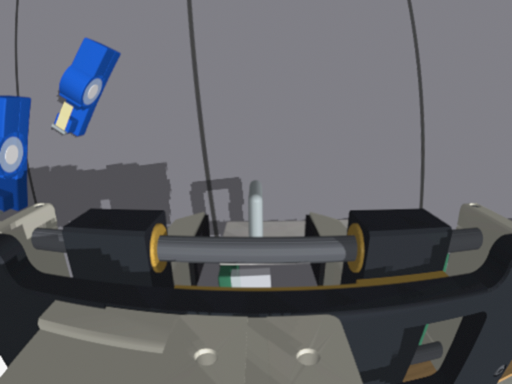

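The wrist view shows the handle bracket at column 256, midway between the fingers (205 and 308), so I descend and grip.

Call:
{"name": "servo_tool", "arguments": {
  "plan": [
    {"turn":[0,0,0],"translation":[0,0,-0.4],"gripper":0.6},
    {"turn":[0,0,0],"translation":[0.02,0,-0.4],"gripper":0.6},
    {"turn":[0,0,0],"translation":[0,0,-0.4],"gripper":0.6},
    {"turn":[0,0,0],"translation":[0,0,-0.4],"gripper":0.6},
    {"turn":[0,0,0],"translation":[0,0,-0.26],"gripper":0.6}
  ]
}}

```text
time: 5.82
eef_pos: [0.5138, 0.0529, 0.1084]
eef_rot: [0.16, 3.137, 0.0]
wrist_force: [-0.8, -0.1, -0.8]
grip_width: 0.0551
gripper_force: 0.0
```

Call:
{"name": "servo_tool", "arguments": {
  "plan": [
    {"turn":[0,0,0],"translation":[0,0,0],"gripper":0},
    {"turn":[0,0,0],"translation":[0,0,0],"gripper":0},
    {"turn":[0,0,0],"translation":[0,0,0],"gripper":0},
    {"turn":[0,0,0],"translation":[0,0,0],"gripper":0},
    {"turn":[0,0,0],"translation":[0,0,0],"gripper":0}
  ]
}}

```text
time: 6.45
eef_pos: [0.513, 0.0519, 0.109]
eef_rot: [-0.158, -3.137, 0.003]
wrist_force: [-0.1, -1.7, 3.5]
grip_width: 0.0116
gripper_force: 30.0
```

Run:
```python
import numpy as np
from scipy.spatial.transform import Rotation as Ro
h=np.array([.590,.241]);v=np.array([-.057,-.195])
p=lambda a:h+Ro.from_euler('z',a,degrees=True).as_matrix()[:2,:2]@v
print(p(-5.76))
for i in range(25): print(i,((p(-5.76-3.48*(i+1))-p(-5.76-3.48*i))/.06).round(3))
```

```text
[0.51371726 0.05270517]
0 [-0.188  0.083]
1 [-0.183  0.094]
2 [-0.177  0.105]
3 [-0.17   0.116]
4 [-0.163  0.126]
5 [-0.155  0.135]
6 [-0.146  0.145]
7 [-0.137  0.153]
8 [-0.128  0.161]
9 [-0.118  0.169]
10 [-0.107  0.176]
11 [-0.096  0.182]
12 [-0.085  0.187]
13 [-0.074  0.192]
14 [-0.062  0.196]
15 [-0.05  0.2 ]
16 [-0.038  0.202]
17 [-0.025  0.204]
18 [-0.013  0.205]
19 [-0.     0.206]
20 [0.012 0.205]
21 [0.025 0.204]
22 [0.037 0.202]
23 [0.049 0.2  ]
24 [0.061 0.196]
```

Call:
{"name": "servo_tool", "arguments": {
  "plan": [
    {"turn":[0,0,-0.87],"translation":[-0.188,0.083,0],"gripper":0},
    {"turn":[0,0,-0.87],"translation":[-0.183,0.094,0],"gripper":0},
    {"turn":[0,0,-0.87],"translation":[-0.177,0.105,0],"gripper":0},
    {"turn":[0,0,-0.87],"translation":[-0.17,0.116,0],"gripper":0},
    {"turn":[0,0,-0.87],"translation":[-0.163,0.126,0],"gripper":0}
  ]
}}

```text
time: 7.08
eef_pos: [0.46, 0.0839, 0.109]
eef_rot: [0.635, 3.077, -0.001]
wrist_force: [-1.0, -1.1, 2.8]
grip_width: 0.0114
gripper_force: 30.0
```

Low forces, grip held; continuing.

Call:
{"name": "servo_tool", "arguments": {
  "plan": [
    {"turn":[0,0,-0.87],"translation":[-0.155,0.135,0],"gripper":0},
    {"turn":[0,0,-0.87],"translation":[-0.146,0.145,0],"gripper":0},
    {"turn":[0,0,-0.87],"translation":[-0.137,0.153,0],"gripper":0},
    {"turn":[0,0,-0.87],"translation":[-0.128,0.161,0],"gripper":0},
    {"turn":[0,0,-0.87],"translation":[-0.118,0.169,0],"gripper":0}
  ]
}}

```text
time: 7.7
eef_pos: [0.4192, 0.1301, 0.109]
eef_rot: [1.093, 2.945, 0.0]
wrist_force: [-0.1, -0.8, 0.9]
grip_width: 0.0111
gripper_force: 30.0
```

Call:
{"name": "servo_tool", "arguments": {
  "plan": [
    {"turn":[0,0,-0.87],"translation":[-0.107,0.176,0],"gripper":0},
    {"turn":[0,0,-0.87],"translation":[-0.096,0.182,0],"gripper":0},
    {"turn":[0,0,-0.87],"translation":[-0.085,0.187,0],"gripper":0},
    {"turn":[0,0,-0.87],"translation":[-0.074,0.192,0],"gripper":0},
    {"turn":[0,0,-0.87],"translation":[-0.062,0.196,0],"gripper":0}
  ]
}}

```text
time: 8.32
eef_pos: [0.3941, 0.1864, 0.109]
eef_rot: [1.526, 2.745, 0.001]
wrist_force: [1.6, -0.6, 0.1]
grip_width: 0.0115
gripper_force: 30.0
```

Call:
{"name": "servo_tool", "arguments": {
  "plan": [
    {"turn":[0,0,-0.87],"translation":[-0.05,0.2,0],"gripper":0},
    {"turn":[0,0,-0.87],"translation":[-0.038,0.202,0],"gripper":0},
    {"turn":[0,0,-0.87],"translation":[-0.025,0.204,0],"gripper":0},
    {"turn":[0,0,-0.87],"translation":[-0.013,0.205,0],"gripper":0},
    {"turn":[0,0,-0.87],"translation":[0,0.206,0],"gripper":0}
  ]
}}

```text
time: 8.95
eef_pos: [0.3869, 0.2475, 0.109]
eef_rot: [1.923, 2.483, 0.002]
wrist_force: [3.0, -1.0, -1.0]
grip_width: 0.011
gripper_force: 30.0
```

Call:
{"name": "servo_tool", "arguments": {
  "plan": [
    {"turn":[0,0,-0.87],"translation":[0.012,0.205,0],"gripper":0},
    {"turn":[0,0,-0.87],"translation":[0.025,0.204,0],"gripper":0},
    {"turn":[0,0,-0.87],"translation":[0.037,0.202,0],"gripper":0},
    {"turn":[0,0,-0.87],"translation":[0.049,0.2,0],"gripper":0},
    {"turn":[0,0,-0.87],"translation":[0.061,0.196,0],"gripper":0}
  ]
}}

```text
time: 9.57
eef_pos: [0.3982, 0.3078, 0.109]
eef_rot: [2.277, 2.163, 0.002]
wrist_force: [3.7, -2.5, 0.6]
grip_width: 0.0114
gripper_force: 30.0
```

Call:
{"name": "servo_tool", "arguments": {
  "plan": [
    {"turn":[0,0,0],"translation":[0,0,0],"gripper":0.5},
    {"turn":[0,0,0],"translation":[0,0,0],"gripper":0.5},
    {"turn":[0,0,0],"translation":[0,0,0],"gripper":0.5}
  ]
}}

```text
time: 9.95
eef_pos: [0.3972, 0.307, 0.1086]
eef_rot: [-2.275, -2.166, 0.001]
wrist_force: [0.1, 0.4, -0.6]
grip_width: 0.0367
gripper_force: 0.0
```

Call:
{"name": "servo_tool", "arguments": {
  "plan": [
    {"turn":[0,0,0],"translation":[0,0,0.4],"gripper":0.5},
    {"turn":[0,0,0],"translation":[0,0,0.6],"gripper":0.5},
    {"turn":[0,0,0],"translation":[0,0,0.6],"gripper":0.8},
    {"turn":[0,0,0],"translation":[0,0,0.6],"gripper":1},
    {"turn":[0,0,0],"translation":[0,0,0.3],"gripper":1}
  ]
}}

```text
time: 10.58
eef_pos: [0.3977, 0.3074, 0.2607]
eef_rot: [2.275, 2.166, 0.004]
wrist_force: [-0.6, 0.6, -1.0]
grip_width: 0.0712
gripper_force: 0.0
```

```bash
cat >> h.py <<'E'
def rayf(im,uv,h):
    """pixels -> world xy on plane z=h"""
    uv=np.atleast_2d(uv).astype(float);R=cv2.Rodrigues(np.array(im["rvec"],float))[0];C=-R.T@np.array(im["tvec"]).ravel()
    r=np.c_[(uv[:,0]-im["cx"])/im["fx"],(uv[:,1]-im["cy"])/im["fy"],np.ones(len(uv))]@R
    return (C+r*((h-C[2])/r[:,2])[:,None])[:,:2]
E
python3 - <<'E'
from h import *
im=get_image("top");t=im["pixels"];P=pts(im)
s=get_image("scene");S=pts(s)
np.savez("t2.npz",t=t,P=P,s=s["pixels"],S=S)
hsv=cv2.cvtColor(t,cv2.COLOR_BGR2HSV);g=cv2.inRange(hsv,(60,60,40),(90,255,255))>0
for lo,hi in((176,190),(246,262)):
    v,u=np.where(g[105:195,lo:hi]);q=rayf(im,np.c_[u+lo,v+105],.085)
    print(lo,v.min()+105,v.max()+105,"xmin,max",q[:,0].min().round(4),q[:,0].max().round(4))
# scene cam: roof/side points in locker frame
a=np.radians(-2.5);c,n=np.cos(a),np.sin(a)
for nm,Q in(("top",P),("scene",S)):
    L=(Q[...,:2]-[.584,.1265])@np.array([[c,-n],[n,c]])
    m=(abs(Q[...,2]-.085)<.005)&(abs(L[...,1])<.125)&(L[...,0]>-.03)&(L[...,0]<.18)
    for yy in(-.109,-.09,.09,.109):
        k=m&(abs(L[...,1]-yy)<.007); 
        if k.any(): print(nm,yy,"x",np.percentile(L[...,0][k],[1,99]).round(4),k.sum())
    k=m&(L[...,0]>.03)&(L[...,0]<.13);print("y ext",np.percentile(L[...,1][k],[.5,99.5]).round(4))
    k=(Q[...,2]>.03)&(Q[...,2]<.09)&(L[...,0]>-.22)&(L[...,0]<-.02)&(abs(L[...,1]-.115)<.03)
    if k.sum()>20:
        l=cv2.fitLine(L[k].astype(np.float32),cv2.DIST_HUBER,0,.001,.001).ravel();print(nm,"door in locker frame",l.round(3),k.sum())
cv2.imwrite("pics/e.png",np.hstack([cv2.resize(t[90:260,160:390],None,fx=1.7,fy=1.7),cv2.resize(s["pixels"][130:300,120:360],None,fx=1.7,fy=1.7)]))
E
```

```text
176 115 163 xmin,max 0.5914 0.7429
246 120 168 xmin,max 0.5816 0.7332
top -0.109 x [0.0025 0.1569] 164
top -0.09 x [0.0014 0.1566] 192
top 0.09 x [0.0013 0.1585] 196
top 0.109 x [-0.0123  0.158 ] 189
y ext [-0.1127  0.1144]
top door in locker frame [ 1.    -0.022 -0.147  0.119] 427
scene -0.109 x [0.007 0.162] 159
scene -0.09 x [0.007  0.1611] 136
scene 0.09 x [0.0049 0.1612] 105
scene 0.109 x [-0.0181  0.162 ] 87
y ext [-0.1163  0.1117]
scene door in locker frame [ 1.     0.002 -0.134  0.115] 502
```

View pics/e.png

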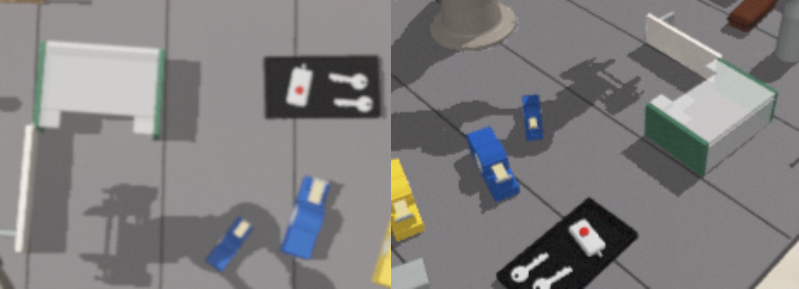

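The image shows the door standing square to the front (left crop, column 25, running down from the hinge) and everything else in its place. Now to the large blue dispenser.

Call:
{"name": "servo_tool", "arguments": {
  "plan": [
    {"turn":[0,0,0.93],"translation":[0.02,-0.4725,0],"gripper":1},
    {"turn":[0,0,0.93],"translation":[0.02,-0.4725,0],"gripper":1},
    {"turn":[0,0,0.93],"translation":[0.02,-0.4725,0],"gripper":1},
    {"turn":[0,0,0.93],"translation":[0.02,-0.4725,0],"gripper":1},
    {"turn":[0,0,0.93],"translation":[0.02,-0.4725,0],"gripper":1}
  ]
}}

```text
time: 11.3
eef_pos: [0.4028, 0.1645, 0.2575]
eef_rot: [-1.892, -2.507, 0.002]
wrist_force: [1.2, -0.1, 0.1]
grip_width: 0.0918
gripper_force: 0.0
```

Call:
{"name": "servo_tool", "arguments": {
  "plan": [
    {"turn":[0,0,0.93],"translation":[0.02,-0.4725,0],"gripper":1},
    {"turn":[0,0,0.93],"translation":[0.02,-0.4725,0],"gripper":1},
    {"turn":[0,0,0.93],"translation":[0.02,-0.4725,0],"gripper":1},
    {"turn":[0,0,0.93],"translation":[0.02,-0.4725,0],"gripper":1},
    {"turn":[0,0,0.93],"translation":[0.02,-0.4725,0],"gripper":1}
  ]
}}

```text
time: 11.92
eef_pos: [0.4087, 0.023, 0.2575]
eef_rot: [-1.462, -2.779, 0.001]
wrist_force: [-0.3, 0.2, 0.6]
grip_width: 0.0916
gripper_force: 0.0
```

Call:
{"name": "servo_tool", "arguments": {
  "plan": [
    {"turn":[0,0,0.93],"translation":[0.02,-0.4725,0],"gripper":1},
    {"turn":[0,0,0.93],"translation":[0.02,-0.4725,0],"gripper":1},
    {"turn":[0,0,0.93],"translation":[0.02,-0.4725,0],"gripper":1},
    {"turn":[0,0,0.93],"translation":[0.02,-0.4725,0],"gripper":1},
    {"turn":[0,0,0.93],"translation":[0.02,-0.4725,0],"gripper":1}
  ]
}}

```text
time: 12.55
eef_pos: [0.4147, -0.1186, 0.2575]
eef_rot: [-0.994, -2.978, -0.001]
wrist_force: [0.3, 0.4, -0.6]
grip_width: 0.0922
gripper_force: 0.0
```

Call:
{"name": "servo_tool", "arguments": {
  "plan": [
    {"turn":[0,0,0.93],"translation":[0.02,-0.4725,0],"gripper":1},
    {"turn":[0,0,0.93],"translation":[0.02,-0.4725,0],"gripper":1},
    {"turn":[0,0,0.93],"translation":[0.02,-0.4725,0],"gripper":1},
    {"turn":[0,0,0.93],"translation":[0.02,-0.4725,0],"gripper":1},
    {"turn":[0,0,0.93],"translation":[0.02,-0.4725,0],"gripper":1}
  ]
}}

```text
time: 13.18
eef_pos: [0.4208, -0.2602, 0.2573]
eef_rot: [-0.499, -3.1, -0.002]
wrist_force: [0.4, 0.8, -0.2]
grip_width: 0.0917
gripper_force: 0.0
```

Call:
{"name": "servo_tool", "arguments": {
  "plan": [
    {"turn":[0,0,0],"translation":[0,0,-0.4],"gripper":1},
    {"turn":[0,0,0],"translation":[0,0,-0.4],"gripper":1},
    {"turn":[0,0,0],"translation":[0,0,-0.4],"gripper":1}
  ]
}}

```text
time: 13.55
eef_pos: [0.4207, -0.2593, 0.1847]
eef_rot: [-0.503, -3.099, -0.002]
wrist_force: [0.3, 0.1, 0.4]
grip_width: 0.0917
gripper_force: 0.0
```

Run:
```python
from h import *
from scipy.spatial.transform import Rotation as Ro
s=read_state();R=Ro.from_rotvec(s["eef_rot"]).as_matrix();print(s["eef_pos"].round(4),"yaw",np.degrees(np.arctan2(R[1,0],R[0,0])).round(2),R[2].round(3),s["joint_pos"].round(2))
a=get_image("wrist");cv2.imwrite("pics/f.png",a["pixels"])
```

```text
[ 0.4207 -0.2593  0.1847] yaw 161.56 [ 0.002  0.001 -1.   ] [-0.71  0.41  1.76  0.    0.98 -1.96]
```

View pics/f.png

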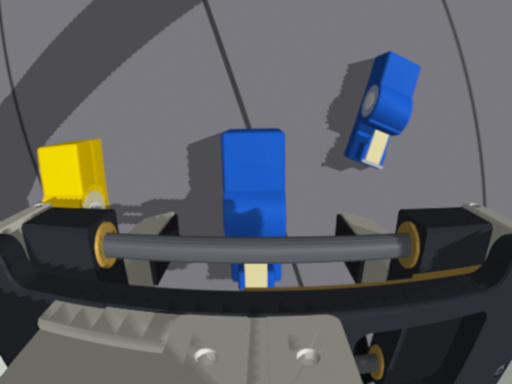

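The dispenser is centred (columns 222–285) and aligned between the fingers. Descending to grip.

Call:
{"name": "servo_tool", "arguments": {
  "plan": [
    {"turn":[0,0,0],"translation":[0,0,-0.35],"gripper":1},
    {"turn":[0,0,0],"translation":[0,0,-0.35],"gripper":1},
    {"turn":[0,0,0],"translation":[0,0,-0.35],"gripper":1},
    {"turn":[0,0,0],"translation":[0,0,-0.35],"gripper":1},
    {"turn":[0,0,0],"translation":[0,0,-0.23],"gripper":1}
  ]
}}

```text
time: 14.22
eef_pos: [0.4208, -0.2592, 0.0877]
eef_rot: [-0.503, -3.099, -0.002]
wrist_force: [0.0, -0.8, -0.1]
grip_width: 0.0917
gripper_force: 0.0
```

Call:
{"name": "servo_tool", "arguments": {
  "plan": [
    {"turn":[0,0,0],"translation":[0,0,0],"gripper":0},
    {"turn":[0,0,0],"translation":[0,0,0],"gripper":0},
    {"turn":[0,0,0],"translation":[0,0,0],"gripper":0},
    {"turn":[0,0,0],"translation":[0,0,0],"gripper":0},
    {"turn":[0,0,0],"translation":[0,0,0],"gripper":0}
  ]
}}

```text
time: 14.85
eef_pos: [0.4215, -0.2598, 0.0893]
eef_rot: [0.502, 3.1, -0.001]
wrist_force: [-1.0, -0.8, 3.4]
grip_width: 0.0499
gripper_force: 30.0
```

Call:
{"name": "servo_tool", "arguments": {
  "plan": [
    {"turn":[0,0,0],"translation":[0,0,0.2],"gripper":0},
    {"turn":[0,0,0],"translation":[0,0,0.4],"gripper":0},
    {"turn":[0,0,0],"translation":[0,0,0.4],"gripper":0},
    {"turn":[0,0,0],"translation":[0,0,0.33],"gripper":0}
  ]
}}

```text
time: 15.35
eef_pos: [0.4212, -0.2593, 0.1698]
eef_rot: [-0.503, -3.101, -0.001]
wrist_force: [-0.1, 0.8, -4.5]
grip_width: 0.0498
gripper_force: 30.0
```

Run:
```python
from h import *
s=read_state();print(s["eef_pos"].round(4),s["wrist_force"],s["ft_torque"],s["grip_width"])
im=get_image("scene");t=im["pixels"];Q=pts(im);hsv=cv2.cvtColor(t,cv2.COLOR_BGR2HSV)
b=cv2.inRange(hsv,(105,110,40),(130,255,255))>0
k,l,st,c=cv2.connectedComponentsWithStats(b.astype(np.uint8))
for i in range(1,k):
    if st[i,4]>80: q=Q[l==i];print(st[i],np.percentile(q,[1,50,99],axis=0).round(3).tolist())
cv2.imwrite("pics/g.png",cv2.resize(t[100:300,90:290],None,fx=2.5,fy=2.5))
```

```text
[ 0.4212 -0.2593  0.1698] [-0.1401433   0.81306909 -4.45446356] [ 0.06662918 -0.14238561  0.03621246] 0.04980391337698618
[   0   89   37   91 1074] [[-1.29, -0.501, -0.641], [-1.273, -0.347, -0.463], [-1.251, -0.28, -0.108]]
[197 186  13  27 217] [[0.343, -0.605, 0.002], [0.4, -0.133, 0.035], [1.073, -0.09, 0.773]]
[165 191  28  40 541] [[0.398, -0.311, 0.085], [0.464, -0.278, 0.127], [0.521, -0.235, 0.145]]
```

View pics/g.png

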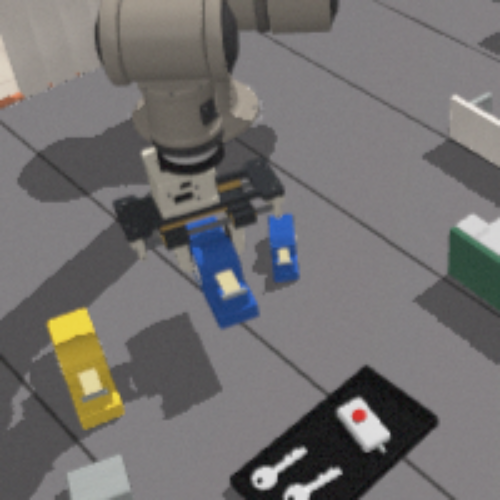

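Lifted level and clear of the small dispenser. Carrying to the doorway.

Call:
{"name": "servo_tool", "arguments": {
  "plan": [
    {"turn":[0,0,0.25],"translation":[0.05,0.2,0],"gripper":0},
    {"turn":[0,0,0.25],"translation":[0.1,0.4,0],"gripper":0},
    {"turn":[0,0,0.25],"translation":[0.1,0.4,0],"gripper":0},
    {"turn":[0,0,0.25],"translation":[0.1,0.4,0],"gripper":0},
    {"turn":[0,0,0.25],"translation":[0.1,0.4,0],"gripper":0}
  ]
}}

```text
time: 16.02
eef_pos: [0.4478, -0.1496, 0.1674]
eef_rot: [-0.365, -3.118, -0.002]
wrist_force: [0.2, 0.1, -3.8]
grip_width: 0.0501
gripper_force: 30.0
```

Call:
{"name": "servo_tool", "arguments": {
  "plan": [
    {"turn":[0,0,0.25],"translation":[0.1,0.4,0],"gripper":0},
    {"turn":[0,0,0.25],"translation":[0.1,0.4,0],"gripper":0},
    {"turn":[0,0,0.25],"translation":[0.1,0.4,0],"gripper":0},
    {"turn":[0,0,0.25],"translation":[0.1,0.4,0],"gripper":0},
    {"turn":[0,0,0.25],"translation":[0.1,0.4,0],"gripper":0}
  ]
}}

```text
time: 16.65
eef_pos: [0.4775, -0.0297, 0.1674]
eef_rot: [-0.228, -3.13, -0.001]
wrist_force: [0.3, -0.6, -4.0]
grip_width: 0.0497
gripper_force: 30.0
```

Call:
{"name": "servo_tool", "arguments": {
  "plan": [
    {"turn":[0,0,0.25],"translation":[0.1,0.4,0],"gripper":0},
    {"turn":[0,0,0.25],"translation":[0.1,0.4,0],"gripper":0},
    {"turn":[0,0,0.25],"translation":[0.1,0.4,0],"gripper":0},
    {"turn":[0,0,0.25],"translation":[0.1,0.4,0],"gripper":0},
    {"turn":[0,0,0.25],"translation":[0.1,0.4,0],"gripper":0}
  ]
}}

```text
time: 17.27
eef_pos: [0.5009, 0.0871, 0.1648]
eef_rot: [-0.098, -3.119, 0.006]
wrist_force: [1.4, 1.6, -0.2]
grip_width: 0.0757
gripper_force: 0.0
```

Call:
{"name": "servo_tool", "arguments": {
  "plan": [
    {"turn":[0,0,0.25],"translation":[0.04,0.4,0],"gripper":0},
    {"turn":[0,0,0],"translation":[0,0.2,0],"gripper":0},
    {"turn":[0,0,0],"translation":[0,0,0],"gripper":0}
  ]
}}

```text
time: 17.65
eef_pos: [0.5104, 0.1253, 0.1683]
eef_rot: [-0.064, -3.14, 0.0]
wrist_force: [0.2, -0.2, -1.0]
grip_width: 0.0382
gripper_force: 0.0
```

Run:
```python
from h import *
from scipy.spatial.transform import Rotation as Ro
s=read_state();R=Ro.from_rotvec(s["eef_rot"]).as_matrix();print(s["eef_pos"].round(4),"yaw",np.degrees(np.arctan2(R[1,0],R[0,0])).round(2),R[2].round(3),s["joint_pos"].round(2),s["grip_width"])
im=get_image("scene");t=im["pixels"];Q=pts(im);hsv=cv2.cvtColor(t,cv2.COLOR_BGR2HSV)
b=cv2.inRange(hsv,(105,110,40),(130,255,255))>0
k,l,st,c=cv2.connectedComponentsWithStats(b.astype(np.uint8))
for i in range(1,k):
    if st[i,4]>80: q=Q[l==i];print(st[i],np.percentile(q,[1,50,99],axis=0).round(3).tolist())
```

```text
[0.5104 0.1253 0.1683] yaw 177.67 [ 0.001 -0.    -1.   ] [ 0.09  0.48  1.69  0.    0.97 -1.44] 0.03822807213023194
[   0   89   37   91 1118] [[-1.29, -0.491, -0.639], [-1.273, -0.348, -0.458], [-1.257, -0.281, -0.126]]
[266 175  28  16 236] [[0.494, 0.049, 0.001], [0.554, 0.108, 0.052], [0.581, 0.169, 0.065]]
[198 186  12  27 222] [[0.346, -0.171, 0.003], [0.4, -0.133, 0.034], [0.443, -0.09, 0.047]]
[257 196  13  14 124] [[0.535, -0.53, 0.002], [0.566, 0.003, 0.025], [1.053, 0.022, 0.713]]
```

The gripper opened by itself mid-carry (width 0.0757 with a shut command) and dropped the dispenser. I check where it lies.

Run:
```python
from h import *
s=get_image("scene");t=get_image("top")
np.savez("t3.npz",t=t["pixels"],P=pts(t),s=s["pixels"],S=pts(s))
cv2.imwrite("pics/i.png",np.hstack([cv2.resize(t["pixels"][100:240,160:310],(400,373)),cv2.resize(s["pixels"][120:260,210:360],(400,373))]))
print(read_state()["grip_width"])
```

```text
0.02365862755587907
```

View pics/i.png

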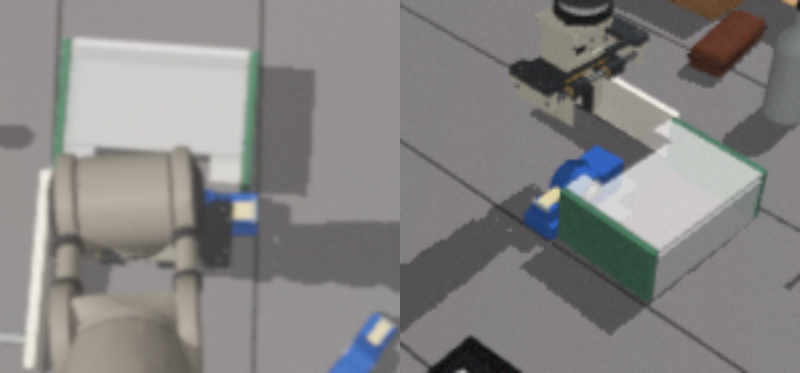

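Left crop: the dispenser lies across the doorway, nose towards −y (cutter at (245,212)); right crop: it appears upright, in front of the locker. I move the arm aside to measure it.

Call:
{"name": "servo_tool", "arguments": {
  "plan": [
    {"turn":[0,0,0],"translation":[-0.3,-0.8,0.3],"gripper":1},
    {"turn":[0,0,0],"translation":[-0.3,-0.9,0.3],"gripper":1},
    {"turn":[0,0,0],"translation":[-0.3,-0.9,0],"gripper":1},
    {"turn":[0,0,0],"translation":[-0.3,-0.9,0],"gripper":1},
    {"turn":[0,0,0],"translation":[0,0,0],"gripper":1}
  ]
}}

```text
time: 18.42
eef_pos: [0.4376, -0.0893, 0.2049]
eef_rot: [0.077, 3.14, -0.001]
wrist_force: [0.1, 0.8, 1.3]
grip_width: 0.0692
gripper_force: 0.0
```

```bash
cat > m.py <<'E'
from h import *
from scipy.spatial.transform import Rotation as Ro
def go(pic=None,y0=None):
    s=read_state();R=Ro.from_rotvec(s["eef_rot"]).as_matrix();print(s["eef_pos"].round(4),"yaw",np.degrees(np.arctan2(R[1,0],R[0,0])).round(2),"w",round(s["grip_width"],4))
    for n in("top","scene"):
        im=get_image(n);t=im["pixels"];P=pts(im);X,Y,Z=P[...,0],P[...,1],P[...,2]
        hsv=cv2.cvtColor(t,cv2.COLOR_BGR2HSV)
        b=(cv2.inRange(hsv,(105,110,40),(130,255,255))>0)&(X>.33)&(X<.75)&(Y>-.06)&(Y<.23)&(Z<.08)
        for nm,lo,hi in(("top51",.045,.057),("all",.012,.08)):
            q=P[b&(Z>lo)&(Z<hi)]
            if len(q)<15: continue
            r=cv2.minAreaRect((q[:,:2]*1000).astype(np.float32));print(n,nm,len(q),"zmax",np.percentile(q[:,2],98).round(3),np.round(r[1],1),round(r[2],1),cv2.boxPoints(r).round().astype(int).tolist())
        c=b&0!=0
        cut=(X>.33)&(X<.75)&(Y>-.1)&(Y<.23)&(Z>.02)&(Z<.07)&(cv2.inRange(hsv,(15,25,150),(40,255,255))>0)
        if cut.sum()>5: print(n,"cutter",P[cut].mean(0).round(3),cut.sum())
        if pic and n=="top": cv2.imwrite(pic,cv2.resize(t[100:250,160:320],None,fx=4,fy=4))
E
python3 -c "import m;m.go('pics/j.png')"
```

```text
[ 0.4376 -0.0893  0.2049] yaw 177.19 w 0.0692
top top51 308 zmax 0.057 [ 48.7 138.5] 1.4 [[526, 146], [529, 8], [578, 9], [575, 148]]
top all 592 zmax 0.065 [ 50.2 145.2] 1.7 [[525, 146], [529, 1], [579, 2], [575, 148]]
top cutter [0.554 0.028 0.047] 75
scene top51 154 zmax 0.057 [146.5  50.2] 89.2 [[530, 3], [580, 3], [582, 149], [532, 150]]
scene all 334 zmax 0.064 [ 52.5 150.9] 1.2 [[529, 148], [532, -3], [584, -1], [581, 149]]
scene cutter [0.556 0.026 0.048] 34
```

View pics/j.png

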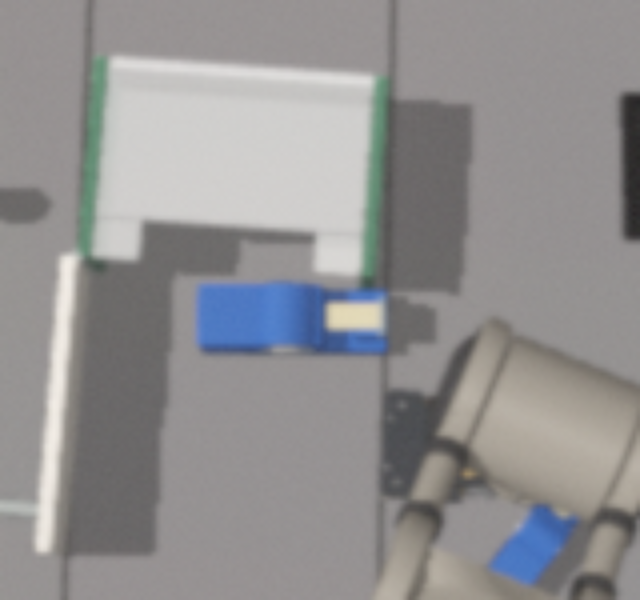

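The dispenser (640-px crop (290,317)) stands upright across the front with its nose towards −y, and nothing else has moved. I regrip it across its sides, opening the fingers only part way so that the far finger stays within the roof notch.

Call:
{"name": "servo_tool", "arguments": {
  "plan": [
    {"turn":[0,0,-0.975],"translation":[0.087,0.138,0],"gripper":0.75},
    {"turn":[0,0,-0.975],"translation":[0.087,0.138,0],"gripper":0.75},
    {"turn":[0,0,-0.975],"translation":[0.087,0.138,0],"gripper":0.75},
    {"turn":[0,0,-0.975],"translation":[0.087,0.138,0],"gripper":0.75},
    {"turn":[0,0,-0.975],"translation":[0.087,0.138,0],"gripper":0.75}
  ]
}}

```text
time: 19.15
eef_pos: [0.4653, -0.0424, 0.2046]
eef_rot: [-0.597, -3.084, -0.0]
wrist_force: [0.0, -0.1, 0.6]
grip_width: 0.0686
gripper_force: 0.0
```

Call:
{"name": "servo_tool", "arguments": {
  "plan": [
    {"turn":[0,0,-0.975],"translation":[0.087,0.138,0],"gripper":0.75},
    {"turn":[0,0,-0.975],"translation":[0.087,0.138,0],"gripper":0.75},
    {"turn":[0,0,-0.975],"translation":[0.087,0.138,0],"gripper":0.75},
    {"turn":[0,0,-0.975],"translation":[0.087,0.138,0],"gripper":0.75},
    {"turn":[0,0,-0.975],"translation":[0.087,0.138,0],"gripper":0.75}
  ]
}}

```text
time: 19.77
eef_pos: [0.4912, -0.001, 0.2045]
eef_rot: [-1.111, -2.938, -0.0]
wrist_force: [0.3, -0.5, -0.1]
grip_width: 0.069
gripper_force: 0.0
```

Call:
{"name": "servo_tool", "arguments": {
  "plan": [
    {"turn":[0,0,-0.975],"translation":[0.087,0.138,0],"gripper":0.75},
    {"turn":[0,0,-0.975],"translation":[0.087,0.138,0],"gripper":0.75},
    {"turn":[0,0,-0.975],"translation":[0.087,0.138,0],"gripper":0.75},
    {"turn":[0,0,-0.975],"translation":[0.087,0.138,0],"gripper":0.75},
    {"turn":[0,0,-0.975],"translation":[0.087,0.138,0],"gripper":0.75}
  ]
}}

```text
time: 20.4
eef_pos: [0.5172, 0.0406, 0.2045]
eef_rot: [-1.592, -2.708, -0.0]
wrist_force: [0.8, -0.3, 0.9]
grip_width: 0.0684
gripper_force: 0.0
```

Call:
{"name": "servo_tool", "arguments": {
  "plan": [
    {"turn":[0,0,-0.975],"translation":[0.087,0.138,0],"gripper":0.75},
    {"turn":[0,0,-0.975],"translation":[0.087,0.138,0],"gripper":0.75},
    {"turn":[0,0,-0.975],"translation":[0.087,0.138,0],"gripper":0.75},
    {"turn":[0,0,-0.975],"translation":[0.087,0.138,0],"gripper":0.75},
    {"turn":[0,0,-0.975],"translation":[0.087,0.138,0],"gripper":0.75}
  ]
}}

```text
time: 21.02
eef_pos: [0.5432, 0.082, 0.2045]
eef_rot: [-2.028, -2.399, -0.0]
wrist_force: [0.0, -0.5, -1.0]
grip_width: 0.0688
gripper_force: 0.0
```

Call:
{"name": "servo_tool", "arguments": {
  "plan": [
    {"turn":[0,0,-0.975],"translation":[0.087,0.138,-0.2],"gripper":0.75},
    {"turn":[0,0,-0.975],"translation":[0.087,0.138,-0.2],"gripper":0.75},
    {"turn":[0,0,0],"translation":[0,0,0],"gripper":0.75}
  ]
}}

```text
time: 21.4
eef_pos: [0.5531, 0.0984, 0.1796]
eef_rot: [-2.182, -2.258, 0.002]
wrist_force: [-0.4, -0.7, -0.8]
grip_width: 0.0688
gripper_force: 0.0
```

```bash
python3 -c "import m;m.go()"
```

```text
[0.5531 0.0984 0.1796] yaw 91.96 w 0.0688
top all 74 zmax 0.047 [35.  50.2] 89.2 [[529, 1], [579, 1], [580, 36], [530, 36]]
top cutter [0.554 0.023 0.046] 59
scene top51 159 zmax 0.056 [140.6  50.1] 89.9 [[532, 9], [582, 9], [582, 150], [532, 150]]
scene all 335 zmax 0.064 [ 52.1 153.9] 0.4 [[530, 150], [531, -4], [583, -4], [582, 150]]
scene cutter [0.556 0.026 0.048] 34
```

Call:
{"name": "servo_tool", "arguments": {
  "plan": [
    {"turn":[0,0,0],"translation":[0,-0.05,-0.35],"gripper":0.75},
    {"turn":[0,0,0],"translation":[0,0,-0.35],"gripper":0.75},
    {"turn":[0,0,0],"translation":[0,0,-0.35],"gripper":0.75},
    {"turn":[0,0,0],"translation":[0,0,-0.25],"gripper":0.75},
    {"turn":[0,0,0],"translation":[0,0,-0.16],"gripper":0.75}
  ]
}}

```text
time: 22.12
eef_pos: [0.5536, 0.0936, 0.0927]
eef_rot: [2.186, 2.256, 0.0]
wrist_force: [0.4, -0.2, 0.0]
grip_width: 0.0688
gripper_force: 0.0
```

Call:
{"name": "servo_tool", "arguments": {
  "plan": [
    {"turn":[0,0,0],"translation":[0,0,0],"gripper":0},
    {"turn":[0,0,0],"translation":[0,0,0],"gripper":0},
    {"turn":[0,0,0],"translation":[0,0,0],"gripper":0}
  ]
}}

```text
time: 22.5
eef_pos: [0.554, 0.0936, 0.0937]
eef_rot: [2.186, 2.255, 0.001]
wrist_force: [-0.3, -0.0, 1.7]
grip_width: 0.0499
gripper_force: 30.0
```

Call:
{"name": "servo_tool", "arguments": {
  "plan": [
    {"turn":[0,0,0],"translation":[-0.1,0,0.25],"gripper":0},
    {"turn":[0,0,0],"translation":[-0.4,0,0.05],"gripper":0},
    {"turn":[0,0,0.5],"translation":[-0.4,0,0],"gripper":0},
    {"turn":[0,0,0.975],"translation":[-0.4,0,0],"gripper":0},
    {"turn":[0,0,0.975],"translation":[-0.4,0,0],"gripper":0}
  ]
}}

```text
time: 23.12
eef_pos: [0.4505, 0.0936, 0.1118]
eef_rot: [1.983, 2.436, 0.0]
wrist_force: [0.8, 0.3, -4.6]
grip_width: 0.0498
gripper_force: 30.0
```

Call:
{"name": "servo_tool", "arguments": {
  "plan": [
    {"turn":[0,0,0.975],"translation":[0,0.03,0],"gripper":0},
    {"turn":[0,0,0.975],"translation":[0,0.03,0],"gripper":0},
    {"turn":[0,0,0.975],"translation":[0,0.03,0],"gripper":0},
    {"turn":[0,0,0.975],"translation":[0,0.03,0],"gripper":0},
    {"turn":[0,0,0.975],"translation":[0,0.03,0],"gripper":0}
  ]
}}

```text
time: 23.75
eef_pos: [0.4513, 0.1027, 0.1118]
eef_rot: [1.542, 2.737, 0.0]
wrist_force: [-0.3, -0.1, -3.9]
grip_width: 0.0495
gripper_force: 30.0
```

Call:
{"name": "servo_tool", "arguments": {
  "plan": [
    {"turn":[0,0,0.975],"translation":[0,0.03,0],"gripper":0},
    {"turn":[0,0,0.975],"translation":[0,0.03,0],"gripper":0},
    {"turn":[0,0,0.975],"translation":[0,0.03,0],"gripper":0},
    {"turn":[0,0,0.975],"translation":[0,0.03,0],"gripper":0},
    {"turn":[0,0,0.975],"translation":[0,0.03,0],"gripper":0}
  ]
}}

```text
time: 24.38
eef_pos: [0.4513, 0.1117, 0.1118]
eef_rot: [1.056, 2.959, 0.0]
wrist_force: [0.2, 0.2, -3.9]
grip_width: 0.0496
gripper_force: 30.0
```

Call:
{"name": "servo_tool", "arguments": {
  "plan": [
    {"turn":[0,0,0.975],"translation":[0,0.03,0],"gripper":0},
    {"turn":[0,0,0.975],"translation":[0,0.03,0],"gripper":0},
    {"turn":[0,0,0.975],"translation":[0,0.03,0],"gripper":0},
    {"turn":[0,0,0.975],"translation":[0,0.03,0],"gripper":0},
    {"turn":[0,0,0.975],"translation":[0,0.03,0],"gripper":0}
  ]
}}

```text
time: 25.0
eef_pos: [0.4512, 0.1207, 0.1118]
eef_rot: [0.54, 3.095, 0.0]
wrist_force: [0.0, 0.4, -4.1]
grip_width: 0.0494
gripper_force: 30.0
```

Call:
{"name": "servo_tool", "arguments": {
  "plan": [
    {"turn":[0,0,0.975],"translation":[0,0.03,0],"gripper":0},
    {"turn":[0,0,0.975],"translation":[0,0.03,0],"gripper":0},
    {"turn":[0,0,0.975],"translation":[0,0,0],"gripper":0},
    {"turn":[0,0,0.975],"translation":[0,0,0],"gripper":0},
    {"turn":[0,0,0],"translation":[0,0,0],"gripper":0}
  ]
}}

```text
time: 25.62
eef_pos: [0.4514, 0.1242, 0.1117]
eef_rot: [0.119, 3.139, 0.0]
wrist_force: [-0.8, 0.9, -4.6]
grip_width: 0.05
gripper_force: 30.0
```

```bash
python3 -c "import m;m.go()"
```

```text
[0.4514 0.1242 0.1117] yaw 175.65 w 0.05
top all 72 zmax 0.075 [136.3  48.1] 13.0 [[398, 150], [409, 104], [542, 134], [531, 181]]
top cutter [0.535 0.118 0.064] 6
scene top51 45 zmax 0.057 [59.3 30.9] 6.2 [[486, 124], [489, 93], [548, 99], [544, 130]]
scene all 340 zmax 0.079 [ 55.7 146.4] 86.5 [[401, 99], [547, 90], [551, 145], [405, 154]]
scene cutter [0.517 0.118 0.065] 33
```

Call:
{"name": "servo_tool", "arguments": {
  "plan": [
    {"turn":[0,0,0.46],"translation":[0.25,0.01,0],"gripper":0},
    {"turn":[0,0,0],"translation":[0.25,0,0],"gripper":0},
    {"turn":[0,0,0],"translation":[0.25,0,0],"gripper":0},
    {"turn":[0,0,0],"translation":[0.25,0,-0.1],"gripper":0},
    {"turn":[0,0,0],"translation":[0,0,-0.1],"gripper":0}
  ]
}}

```text
time: 26.35
eef_pos: [0.5125, 0.1247, 0.0986]
eef_rot: [0.069, 3.14, 0.0]
wrist_force: [0.3, -0.5, -4.8]
grip_width: 0.0499
gripper_force: 30.0
```

Call:
{"name": "servo_tool", "arguments": {
  "plan": [
    {"turn":[0,0,0],"translation":[0,0,-0.06],"gripper":0},
    {"turn":[0,0,0],"translation":[0,0,-0.03],"gripper":0},
    {"turn":[0,0,0],"translation":[0,0,0],"gripper":0}
  ]
}}

```text
time: 26.72
eef_pos: [0.5112, 0.1249, 0.0938]
eef_rot: [-0.068, -3.141, -0.0]
wrist_force: [-0.8, 0.6, -3.7]
grip_width: 0.0502
gripper_force: 30.0
```

Call:
{"name": "servo_tool", "arguments": {
  "plan": [
    {"turn":[0,0,0],"translation":[0,0,-0.02],"gripper":0},
    {"turn":[0,0,0],"translation":[0,0,0],"gripper":0}
  ]
}}

```text
time: 26.98
eef_pos: [0.5114, 0.1248, 0.0937]
eef_rot: [0.068, 3.141, 0.0]
wrist_force: [-5.8, -0.8, 9.2]
grip_width: 0.0497
gripper_force: 30.0
```

Call:
{"name": "servo_tool", "arguments": {
  "plan": [
    {"turn":[0,0,0],"translation":[0,0,0],"gripper":0.75},
    {"turn":[0,0,0],"translation":[0,0,0],"gripper":0.75},
    {"turn":[0,0,0],"translation":[0,0,0],"gripper":0.75}
  ]
}}

```text
time: 27.35
eef_pos: [0.5118, 0.1248, 0.0925]
eef_rot: [0.068, 3.14, 0.0]
wrist_force: [-0.2, 0.4, 1.1]
grip_width: 0.0683
gripper_force: 0.0
```

Call:
{"name": "servo_tool", "arguments": {
  "plan": [
    {"turn":[0,0,0],"translation":[0,0,0.4],"gripper":0.75},
    {"turn":[0,0,0],"translation":[0,0,0.6],"gripper":0.75},
    {"turn":[0,0,0],"translation":[-0.8,-0.6,0.5],"gripper":0.75},
    {"turn":[0,0,0],"translation":[-0.8,-0.8,0],"gripper":0.75},
    {"turn":[0,0,0],"translation":[0,-0.9,0],"gripper":0.75}
  ]
}}

```text
time: 27.98
eef_pos: [0.4197, -0.0069, 0.1805]
eef_rot: [-0.065, -3.139, -0.001]
wrist_force: [2.2, 0.8, 0.3]
grip_width: 0.0688
gripper_force: 0.0
```

Call:
{"name": "servo_tool", "arguments": {
  "plan": [
    {"turn":[0,0,0],"translation":[0,-0.9,0],"gripper":0.75},
    {"turn":[0,0,0],"translation":[0,0,0],"gripper":0.75}
  ]
}}

```text
time: 28.22
eef_pos: [0.423, -0.064, 0.1806]
eef_rot: [0.077, 3.139, -0.001]
wrist_force: [-0.0, -0.2, 0.6]
grip_width: 0.069
gripper_force: 0.0
```

```bash
python3 -c "import m;m.go()"
```

```text
[ 0.423  -0.064   0.1806] yaw 177.21 w 0.069
top top51 321 zmax 0.057 [ 47.1 138.5] 88.0 [[454, 104], [593, 100], [594, 147], [456, 152]]
top all 565 zmax 0.065 [ 47.8 146. ] 87.2 [[453, 104], [599, 97], [602, 145], [456, 152]]
top cutter [0.578 0.123 0.047] 67
scene top51 165 zmax 0.056 [ 50.9 129.5] 87.0 [[457, 101], [586, 94], [589, 145], [459, 152]]
scene all 326 zmax 0.064 [ 52.2 129.2] 87.6 [[457, 99], [586, 94], [588, 146], [459, 152]]
scene cutter [0.575 0.121 0.048] 30
```

Set down upright with its nose about 19 mm inside, aligned with the locker. Now retake it at the tail end.

Call:
{"name": "servo_tool", "arguments": {
  "plan": [
    {"turn":[0,0,0],"translation":[0.15,0.64,0],"gripper":0.75},
    {"turn":[0,0,0],"translation":[0.15,0.64,0],"gripper":0.75},
    {"turn":[0,0,0],"translation":[0.15,0.64,0],"gripper":0.75},
    {"turn":[0,0,0],"translation":[0.15,0.64,0],"gripper":0.75},
    {"turn":[0,0,0],"translation":[0.15,0.64,0],"gripper":0.75}
  ]
}}

```text
time: 28.95
eef_pos: [0.4672, 0.1341, 0.1803]
eef_rot: [-0.064, -3.141, -0.0]
wrist_force: [0.8, -0.2, -0.5]
grip_width: 0.069
gripper_force: 0.0
```

Call:
{"name": "servo_tool", "arguments": {
  "plan": [
    {"turn":[0,0,0.07],"translation":[0,0,-0.3],"gripper":0.75},
    {"turn":[0,0,0],"translation":[0,0,0],"gripper":0.75}
  ]
}}

```text
time: 29.2
eef_pos: [0.4663, 0.1328, 0.1613]
eef_rot: [-0.055, -3.138, 0.0]
wrist_force: [-1.0, -0.1, -0.7]
grip_width: 0.0688
gripper_force: 0.0
```

Call:
{"name": "servo_tool", "arguments": {
  "plan": [
    {"turn":[0,0,-0.1],"translation":[0.03,-0.083,-0.2],"gripper":0.75},
    {"turn":[0,0,0],"translation":[0,0,-0.35],"gripper":0.75},
    {"turn":[0,0,0],"translation":[0,0,-0.35],"gripper":0.75},
    {"turn":[0,0,0],"translation":[0,0,-0.22],"gripper":0.75}
  ]
}}

```text
time: 29.7
eef_pos: [0.4693, 0.1256, 0.0943]
eef_rot: [-0.073, -3.14, 0.0]
wrist_force: [-0.3, -0.1, -0.1]
grip_width: 0.0692
gripper_force: 0.0
```

Call:
{"name": "servo_tool", "arguments": {
  "plan": [
    {"turn":[0,0,0],"translation":[0,0,0],"gripper":0},
    {"turn":[0,0,0],"translation":[0,0,0],"gripper":0},
    {"turn":[0,0,0],"translation":[0,0,0],"gripper":0},
    {"turn":[0,0,0],"translation":[0,0,0],"gripper":0}
  ]
}}

```text
time: 30.2
eef_pos: [0.47, 0.1261, 0.0958]
eef_rot: [0.071, 3.139, 0.0]
wrist_force: [0.3, -0.4, 2.3]
grip_width: 0.0499
gripper_force: 30.0
```

```bash
python3 -c "import m;m.go()"
```

```text
[0.47   0.1261 0.0958] yaw 177.4 w 0.0499
top all 67 zmax 0.049 [45.9 42.2] 87.0 [[557, 100], [599, 98], [602, 144], [559, 146]]
top cutter [0.578 0.123 0.047] 66
scene top51 144 zmax 0.056 [53.7 95.5] 85.6 [[460, 100], [556, 93], [560, 146], [464, 154]]
scene all 296 zmax 0.064 [ 54.2 123.9] 85.6 [[459, 100], [583, 90], [587, 144], [463, 154]]
scene cutter [0.575 0.122 0.047] 30
```

Call:
{"name": "servo_tool", "arguments": {
  "plan": [
    {"turn":[0,0,0],"translation":[0.15,-0.007,0],"gripper":0},
    {"turn":[0,0,0],"translation":[0.25,-0.011,0],"gripper":0},
    {"turn":[0,0,0],"translation":[0.25,-0.011,0],"gripper":0},
    {"turn":[0,0,0],"translation":[0.25,-0.011,0],"gripper":0},
    {"turn":[0,0,0],"translation":[0.1,-0.004,0],"gripper":0}
  ]
}}

```text
time: 30.92
eef_pos: [0.5289, 0.1236, 0.0958]
eef_rot: [-0.071, -3.138, -0.0]
wrist_force: [-9.6, 1.3, 13.8]
grip_width: 0.0499
gripper_force: 30.0
```

Call:
{"name": "servo_tool", "arguments": {
  "plan": [
    {"turn":[0,0,0],"translation":[0.15,-0.007,0.015],"gripper":0},
    {"turn":[0,0,0],"translation":[0.25,-0.011,0],"gripper":0},
    {"turn":[0,0,0],"translation":[0.25,-0.011,0],"gripper":0},
    {"turn":[0,0,0],"translation":[0.25,-0.011,0],"gripper":0},
    {"turn":[0,0,0],"translation":[0.1,-0.004,0],"gripper":0}
  ]
}}

```text
time: 31.55
eef_pos: [0.5897, 0.1208, 0.0958]
eef_rot: [-0.072, -3.14, -0.0]
wrist_force: [-5.0, -0.0, 3.9]
grip_width: 0.0501
gripper_force: 30.0
```

Run:
```python
import m
from h import *
m.go()
print(read_state()["wrist_force"].round(1))
```

```text
[0.5897 0.1208 0.0958] yaw 177.39 w 0.0501
[ 2.1  0.1 -0.8]
```

Call:
{"name": "servo_tool", "arguments": {
  "plan": [
    {"turn":[0,0,0],"translation":[0.04,-0.002,0],"gripper":0},
    {"turn":[0,0,0],"translation":[0.04,-0.002,0],"gripper":0},
    {"turn":[0,0,0],"translation":[0.04,-0.002,0],"gripper":0},
    {"turn":[0,0,0],"translation":[0.04,-0.002,0],"gripper":0}
  ]
}}

```text
time: 32.15
eef_pos: [0.5992, 0.1203, 0.0959]
eef_rot: [-0.071, -3.141, -0.0]
wrist_force: [-0.9, -0.1, -2.6]
grip_width: 0.05
gripper_force: 30.0
```

Call:
{"name": "servo_tool", "arguments": {
  "plan": [
    {"turn":[0,0,0],"translation":[0.02,-0.001,0],"gripper":0},
    {"turn":[0,0,0],"translation":[0.02,-0.001,0],"gripper":0}
  ]
}}

```text
time: 32.4
eef_pos: [0.6015, 0.1202, 0.096]
eef_rot: [-0.071, -3.141, -0.0]
wrist_force: [-0.9, -0.2, -2.5]
grip_width: 0.0498
gripper_force: 30.0
```

Call:
{"name": "servo_tool", "arguments": {
  "plan": [
    {"turn":[0,0,0],"translation":[0.02,-0.001,0],"gripper":0}
  ]
}}

```text
time: 32.52
eef_pos: [0.6028, 0.1201, 0.096]
eef_rot: [-0.071, -3.141, -0.0]
wrist_force: [-1.6, 0.4, -2.4]
grip_width: 0.0499
gripper_force: 30.0
```

Call:
{"name": "servo_tool", "arguments": {
  "plan": [
    {"turn":[0,0,0],"translation":[0.015,0,-0.005],"gripper":0},
    {"turn":[0,0,0],"translation":[0,0,0],"gripper":0}
  ]
}}

```text
time: 32.78
eef_pos: [0.6035, 0.1202, 0.0958]
eef_rot: [-0.071, -3.14, -0.0]
wrist_force: [-1.7, 1.0, -1.1]
grip_width: 0.0495
gripper_force: 30.0
```

Call:
{"name": "servo_tool", "arguments": {
  "plan": [
    {"turn":[0,0,0],"translation":[0.015,-0.001,0],"gripper":0},
    {"turn":[0,0,0],"translation":[0,0,0],"gripper":0}
  ]
}}

```text
time: 33.02
eef_pos: [0.6036, 0.1201, 0.0958]
eef_rot: [-0.071, -3.138, 0.0]
wrist_force: [-5.7, -0.5, 1.2]
grip_width: 0.0499
gripper_force: 30.0
```

Run:
```python
from h import *
for n in("top","scene"):
    im=get_image(n);t=im["pixels"];P=pts(im)
    a=np.radians(-2.5);c,s=np.cos(a),np.sin(a)
    L=(P[...,:2]-[.586,.1265])@np.array([[c,-s],[s,c]])
    hsv=cv2.cvtColor(t,cv2.COLOR_BGR2HSV);b=(cv2.inRange(hsv,(100,60,40),(130,255,255))>0)
    k=b&(abs(L[...,1])<.06)&(L[...,0]>-.1)&(L[...,0]<.16)
    if k.sum()>5: print(n,k.sum(),np.percentile(L[...,0][k],[1,5,95,99]).round(4),np.percentile(P[...,2][k],[5,95]).round(3))
```

Call:
{"name": "servo_tool", "arguments": {
  "plan": [
    {"turn":[0,0,0],"translation":[0.015,0,0],"gripper":0},
    {"turn":[0,0,0],"translation":[0,0,0],"gripper":0}
  ]
}}

```text
time: 33.38
eef_pos: [0.6038, 0.1201, 0.0959]
eef_rot: [-0.071, -3.137, 0.0]
wrist_force: [-9.0, -0.6, 4.4]
grip_width: 0.0498
gripper_force: 30.0
```

Call:
{"name": "servo_tool", "arguments": {
  "plan": [
    {"turn":[0,0,0],"translation":[0.02,0,0.005],"gripper":0},
    {"turn":[0,0,0],"translation":[0,0,0],"gripper":0}
  ]
}}

```text
time: 33.62
eef_pos: [0.6039, 0.1202, 0.0958]
eef_rot: [-0.071, -3.134, 0.001]
wrist_force: [-12.5, -1.2, 4.9]
grip_width: 0.0497
gripper_force: 30.0
```

It is against the back wall (stalled, force rising). I relax, release and lift out through the notch.

Call:
{"name": "servo_tool", "arguments": {
  "plan": [
    {"turn":[0,0,0],"translation":[-0.035,0,0],"gripper":0},
    {"turn":[0,0,0],"translation":[0,0,0],"gripper":0.7},
    {"turn":[0,0,0],"translation":[0,0,0],"gripper":0.7},
    {"turn":[0,0,0],"translation":[0,0,0],"gripper":0.7},
    {"turn":[0,0,0],"translation":[0,0,0],"gripper":0.7}
  ]
}}

```text
time: 34.25
eef_pos: [0.6048, 0.1201, 0.0962]
eef_rot: [0.071, 3.14, 0.0]
wrist_force: [-0.2, 0.1, -0.7]
grip_width: 0.0643
gripper_force: 0.0
```

Call:
{"name": "servo_tool", "arguments": {
  "plan": [
    {"turn":[0,0,0],"translation":[0,0,0.3],"gripper":0.7},
    {"turn":[0,0,0],"translation":[0,0,0.6],"gripper":0.7},
    {"turn":[0,0,0],"translation":[0,0,0.7],"gripper":0.7},
    {"turn":[0,0,0],"translation":[-0.8,-0.7,0.3],"gripper":0.7},
    {"turn":[0,0,0],"translation":[-0.8,-0.8,0],"gripper":0.7}
  ]
}}

```text
time: 34.88
eef_pos: [0.515, 0.0357, 0.2119]
eef_rot: [0.069, 3.135, -0.001]
wrist_force: [0.2, -0.5, -0.5]
grip_width: 0.0645
gripper_force: 0.0
```

Call:
{"name": "servo_tool", "arguments": {
  "plan": [
    {"turn":[0,0,0],"translation":[-0.8,-0.8,0],"gripper":0.7},
    {"turn":[0,0,0],"translation":[0,-0.9,0],"gripper":0.7},
    {"turn":[0,0,0],"translation":[0,-0.5,0],"gripper":0.7},
    {"turn":[0,0,0],"translation":[0,0,0],"gripper":0.7}
  ]
}}

```text
time: 35.38
eef_pos: [0.4711, -0.0937, 0.2104]
eef_rot: [0.077, 3.138, -0.001]
wrist_force: [-0.4, 0.7, -0.6]
grip_width: 0.0644
gripper_force: 0.0
```

Run:
```python
from h import *
out=[]
for n in("top","scene"):
    im=get_image(n);t=im["pixels"];P=pts(im)
    a=np.radians(-2.5);c,s=np.cos(a),np.sin(a)
    L=(P[...,:2]-[.586,.1265])@np.array([[c,-s],[s,c]])
    hsv=cv2.cvtColor(t,cv2.COLOR_BGR2HSV);b=(cv2.inRange(hsv,(100,90,30),(130,255,255))>0)
    k=b&(abs(L[...,1])<.06)&(L[...,0]>-.1)&(L[...,0]<.16)&(P[...,2]<.1)
    print(n,k.sum())
    if k.sum()>5: print(np.percentile(L[...,0][k],[1,5,50,99]).round(4),np.percentile(P[...,2][k],[5,95]).round(3))
    out.append(cv2.resize(t[95:235,165:305] if n=="top" else t[140:240,240:360],(400,400),interpolation=cv2.INTER_CUBIC))
cv2.imwrite("pics/k.png",np.hstack(out))
```

```text
top 181
[0.0014 0.0016 0.0163 0.0336] [0.032 0.056]
scene 2
```

View pics/k.png

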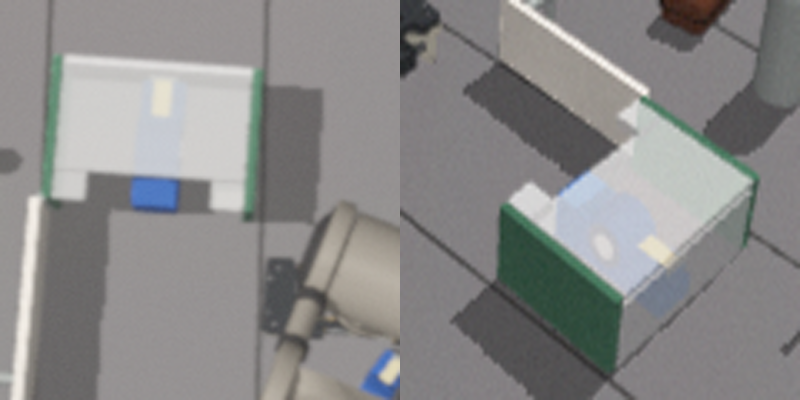

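The dispenser is upright and fully home (tail at (155,210) in the left crop, about 1–3 mm inside the front plane). The door still stands square.

```bash
python3 -c "
from rig import hand_in; print(hand_in())"
```

```text
the job is handed in; nothing more can be done
None
```

The job is handed in at about 35 s with the door left open square and the blue dispenser upright and fully home nose first, though the gripper opened by itself on the first carry and dropped it across the doorway (it landed upright and I regripped it).

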